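Refit the coin-box access panel and hold it shut

ROBOT

A 6-joint arm with a two-finger parallel gripper is mounted at the origin on the work surface. World frame = base frame: x ahead of the robot, y to its left, z up, the work surface at z = 0. Lengths are in m, angles in rad, forces in N, time in s.
With the tool pointing down it reaches from about 0.325 to 0.9 m from the base axis. Payload 6.1 kg.
Tool frame: the origin (TCP) lies midway between the tips of the shut fingers; the grasp point (between the pads) lies 19 mm behind it; x points along the fingers, y is the direction in which the jaws open and shut, and the axes are right-handed (so a half turn about x gives the same grasp; the last joint's range is limited). The gripper opens to 85 mm and grips with 20 to 120 N. Pads are 22 mm wide; open, the fingers measure 114 mm over their backs; the gripper's body (76 mm by 85 mm) begins 54 mm behind the grasp point. The pads swing forward as they close: fully open they stand 13 mm farther back than shut.
Start: joints at [1.06, 0.22, 1.526, -0, 1.395, -0.126], TCP at [0.235, 0.579, 0.231] pointing down, gripper open.
Joint ranges: [-2.98, 2.98], [-0.91, 2.08], [0.09, 2.57], [-1.24, 4.39], [0.2, 2.65], [-2.68, 2.68]. Speed limits (rad/s): [2.57, 2.57, 3.01, 3.14, 3.14, 3.14].

INTERFACE

Orientations are given as [roll, pitch, yaw] about the fixed x, y, z axes, in that order (R = Rz(yaw) Ry(pitch) Rx(roll)).
In Python, from plant import movep, move_l, set_joints, gripper_to, hold, inverse_kinematics, observe, get_image, get_calibration, Unreachable, job_done gives the robot as it stands. Calls block until the motion is done:
- movep(position, orientation): joint-space move of the TCP to a pose.
- move_l(position, feed=0.15, rotation=None, max_force=None): straight line of the TCP; rotation=None keeps the orientation; feed is the mean speed in m/s. With max_force (N) it stops when the force on the tool has changed by that much, and returns True; else False.
- set_joints(angles): joint-space move.
- gripper_to(opening, f_grip=None): finger opening in m; f_grip is the grip in N (None keeps the last); returns when the fingers have stopped.
- hold(seconds).
- inverse_kinematics(position, orientation): joint angles nearest the present ones, or None.
- observe(): the state.
- get_image(name): name is "scene" or "side" or "wrist"; returns (picture, depth): 384x512x3 uint8, red, green, blue; 384x512 float32, m along the optical axis (not along the pixel's ray), 0 where there is no reading.
- get_calibration(name): a dict with "intrinsics" (3x3 intrinsics, pixels), "world_from_camera" (4x4, takes a point from camera to world coordinates). Camera axes: x right, y down, z forward; pixel columns grow to the right and rows downward; lengths in m; the calibration is good to about 2 mm. A picture is of the moment at which its call begins: read the wrist's pose just before it. get_calibration takes no time and is no camera call; for the wrist camera it gives the pose at the moment of the call.
A pose or a line that the arm cannot do raises Unreachable and nothing moves.
- job_done(): hands the job in, once; it reports no verdict.
The state is a dict: "time_s": time; "q": joint angles; "joint_velocities": joint speeds; "joint_torque": joint torques, N m; "eef_pos": TCP position; "tcp_rot": TCP orientation; "ft_force": force on the tool from outside, world axes, zero at the start; "torque": the same for the moment, N m; "opening": finger opening in m.
Only numpy, scipy, OpenCV 4.12 (cv2) and the standard library are available. Lean on these libraries where they do the work, as an engineer would, in place of code of your own. Each camera call takes 0.05 s, during which the arm holds its last target.

TASK

Close up the blue coin-mechanism box: slide the loose grey metal access panel, tongue first, fully home into the slot of the box's frame, and after that turn its red wing fastener until the white slot line on the wing lines up with the white marks on the frame. Then press the panel down flat against the frame and squash the rubber gasket under its near edge; finish while still holding it pressed there, without letting go. Leave the other things on the shelf where they are.

Things in the scene. Friction and masses are not known exactly. Their poses are not given: they have to be found in the camera images.
- frame: Blue fixed box, 166 mm long (x -80 to +86), 130 wide (y); origin at its underside centre, z up. Flat deck for the panel 50 mm above the shelf, with a central opening. Far (+x) wall: x 56 to 86, top at 67.5, with the tongue slot in its near face. Low side guides: inner faces y = +-51, x -56 to 56, top at 58. Near (-x) end open. White marks on near deck and wall top run along x at y = 0.
- slot_mouth (a point): Middle of the slot's mouth in the near face of the frame's far wall; frame axes, the tongue goes in along +x. The slot is 74 mm wide (y), 7.5 mm high (z; its floor is the deck), 24 mm deep. With the panel fully home its plate edge butts on this face and panel_center is 55 mm before this point.
- panel_center (a point): Centre of the loose grey metal panel's plate, 110 (x) x 96 (y) x 5 mm, flat on the shelf at the start; about 0.28 kg (varies), balanced at this point. x points to its tongue, z up. The tongue, same level, 70 mm wide and 5 thick, reaches 20 mm past the plate's +x edge (last 6 mm narrowed to 60 wide).
- tongue_tip (a point): Middle of the end of the panel's tongue, 75 mm along the panel's +x from panel_center; panel axes.
- near_edge (a point): Middle of the underside of the panel's near (-x) edge, 55 mm from the centre; panel axes.
- wing (a point): Grip point of the red wing fastener, on its axis over the panel's centre, 29 mm above the panel's underside. The wing is an upright bar 42 mm long (this x), 10 thick (this y), from 7 to 38 mm above the underside, on a 32 mm disc (top at 7 mm). White slot line along its top (x). Gripped across its thickness it serves for carrying, sliding, turning and pressing the panel.
- fastener (a joint): Turn of the wing relative to the panel, rad, positive counter-clockwise from above: 0 = slot line along the panel's x axis (aligned); starts at 0.9 to 1.3 and is turned clockwise to align. Stays where left (friction 0.04 N m); can overshoot (range -0.5 to 1.6).
- gasket (a joint): Sprung black rubber strip across the deck (80 mm along y, 8 mm wide, at frame x = -44 mm): 0 = free, 4 mm proud of the deck; 0.004 m = squashed level. It pushes back 2 N free, 6 N level; about 10 to 15 N down on the wing squashes it. The panel pivots slightly in its slot as its near edge goes down.
- door_hinge: Chrome door hinge lying flat, 72 x 74 x 10 mm, loose; origin under its centre. Bystander.
- switch_plate: Black switch plate, 85 x 85 x 20 mm, loose; origin under its centre. Bystander.
- reflector_cone: White plastic cone, 84 mm diameter, 55 mm tall, loose; origin under its centre. Bystander.
- coin_bezel: Cast zinc coin slot bezel, 60 x 54 x 10 mm, loose; origin under its centre. Bystander.
- tin: Fixed green tin parts box, 100 x 150 x 45 mm, its lid standing open on the far side (about 150 mm tall in all); origin under its centre. Bystander.

How it is judged:
By the outcome, as a careful person would: the job done as asked, in the order asked, and still so for the second after the job is handed in, while the arm keeps its last pose, push and grip.
It also fails if it takes over 42 s, if anything falls off the work surface, if the arm or the gripper's body presses on something with over 40 N, if the wrist force passes 120 N, or if a joint passes its speed limit or range.

## Working session

There is one attempt and no reset: what is moved stays moved. The work goes in short steps, each a Python script; the robot and the scene stay as the last script left them, time stands still between calls to the robot, and variables do not carry over. Pictures are saved under pics/ and viewed, and the job is handed in when it is done.

```bash
ls; mkdir -p pics; python3 - <<'E'
from plant import *
import cv2
o=observe();print(o['time_s'],o['eef_pos'],o['tcp_rot'],o['opening'])
for n in("scene","side","wrist"):
    c=get_calibration(n);im,d=get_image(n)
    cv2.imwrite(f"pics/{n}0.png",im[:,:,::-1]);
    import numpy as np
    np.savez(f"pics/{n}0.npz",im=im,d=d,K=c["intrinsics"],T=c["world_from_camera"])
    print(n,c["intrinsics"],np.round(c["world_from_camera"],3))
E
```

```text
pics
0.0 [0.23428428 0.57875952 0.23016787] [-1.69254804  1.56879154 -2.07727818] 0.08557881437785016
scene [[444.81322831   0.         252.63155549]
 [  0.         444.81322831 192.85781893]
 [  0.           0.           1.        ]] [[ 0.2    0.529 -0.824  1.758]
 [ 0.98  -0.117  0.163 -0.23 ]
 [-0.01  -0.84  -0.542  0.834]
 [ 0.     0.     0.     1.   ]]
side [[381.95673561   0.         255.07242904]
 [  0.         381.95673561 188.58029975]
 [  0.           0.           1.        ]] [[ 0.998 -0.04   0.038  0.55 ]
 [-0.055 -0.764  0.643 -0.853]
 [ 0.004 -0.645 -0.765  1.057]
 [ 0.     0.     0.     1.   ]]
wrist [[276.89708086   0.         255.22578562]
 [  0.         276.89708086 190.34841383]
 [  0.           0.           1.        ]] [[ 0.374  0.88   0.292  0.158]
 [ 0.927 -0.355 -0.119  0.608]
 [-0.001  0.316 -0.949  0.373]
 [ 0.     0.     0.     1.   ]]
```

View pics/scene0.png

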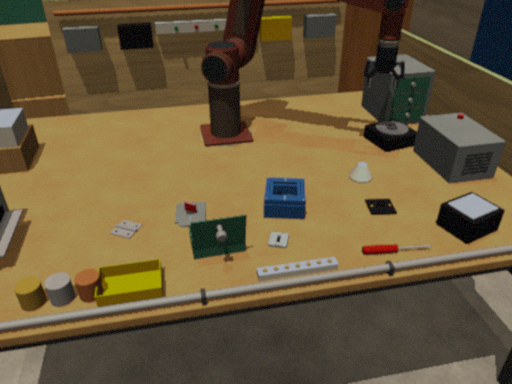

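View pics/side0.png

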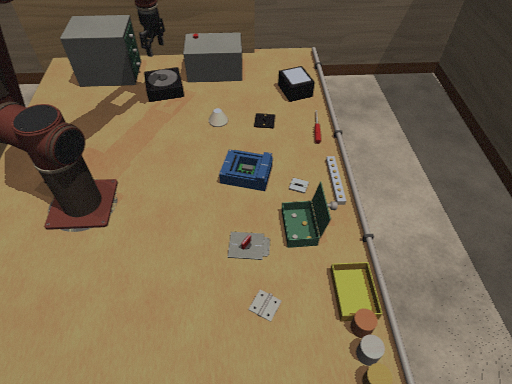

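View pics/wrist0.png

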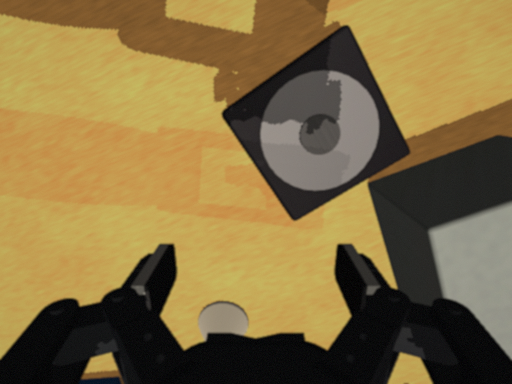

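The side view shows the panel at about (248,245) with its red wing, the blue frame at (246,170), the tin at (303,222) and the hinge at (265,305). I'll measure these roughly first, then look closer with the wrist camera.

```bash
cat > h.py <<'E'
import numpy as np,cv2
def load(n):
    z=np.load(f"pics/{n}.npz");return z['im'],z['d'],z['K'],z['T']
def ray(uv,K,T,z):
    uv=np.atleast_2d(uv).astype(float)
    p=np.c_[(uv[:,0]-K[0,2])/K[0,0],(uv[:,1]-K[1,2])/K[1,1],np.ones(len(uv))]@T[:3,:3].T
    s=(z-T[2,3])/p[:,2]
    return T[:3,3]+p*s[:,None]
def proj(P,K,T):
    P=np.atleast_2d(P);c=(P-T[:3,3])@T[:3,:3]
    return np.c_[K[0,0]*c[:,0]/c[:,2]+K[0,2],K[1,1]*c[:,1]/c[:,2]+K[1,2]]
def cloud(d,K,T):
    v,u=np.mgrid[:d.shape[0],:d.shape[1]]
    p=np.stack([(u-K[0,2])/K[0,0]*d,(v-K[1,2])/K[1,1]*d,d],-1)
    P=p@T[:3,:3].T+T[:3,3];P[d==0]=np.nan;return P
E
python3 - <<'E'
from h import *
for n in("side0","scene0"):
    im,d,K,T=load(n);P=cloud(d,K,T)
    hsv=cv2.cvtColor(im,cv2.COLOR_RGB2HSV)
    blue=cv2.inRange(hsv,(100,120,50),(125,255,255))
    red=cv2.inRange(hsv,(0,170,110),(6,255,255))|cv2.inRange(hsv,(172,150,110),(180,255,255))
    for nm,m in(("blue",blue),("red",red)):
        k,l,s,c=cv2.connectedComponentsWithStats(m)
        for i in range(1,k):
            if s[i,4]>15:
                Q=P[l==i];print(n,nm,s[i],c[i].round(1),np.nanmin(Q,0).round(3),np.nanmedian(Q,0).round(3),np.nanmax(Q,0).round(3))
im,d,K,T=load("side0")
cv2.imwrite("pics/side_z.png",cv2.resize(im[130:330,190:390],(800,800),interpolation=cv2.INTER_CUBIC)[:600,:,::-1])
E
```

```text
side0 blue [220 150  52  33 836] [247.4 165.4] [0.479 0.024 0.01 ] [0.583 0.1   0.052] [0.667 0.187 0.073]
side0 red [316 124   5  16  67] [317.6 132.1] [0.86  0.26  0.017] [0.872 0.298 0.025] [0.883 0.351 0.029]
scene0 blue [ 265  178   40   40 1424] [284.5 198.1] [0.488 0.029 0.003] [0.641 0.102 0.05 ] [0.677 0.182 0.072]
scene0 red [363 245  35   7 202] [380.5 248.1] [0.868 0.259 0.013] [0.882 0.308 0.023] [0.892 0.355 0.029]
```

View pics/side_z.png

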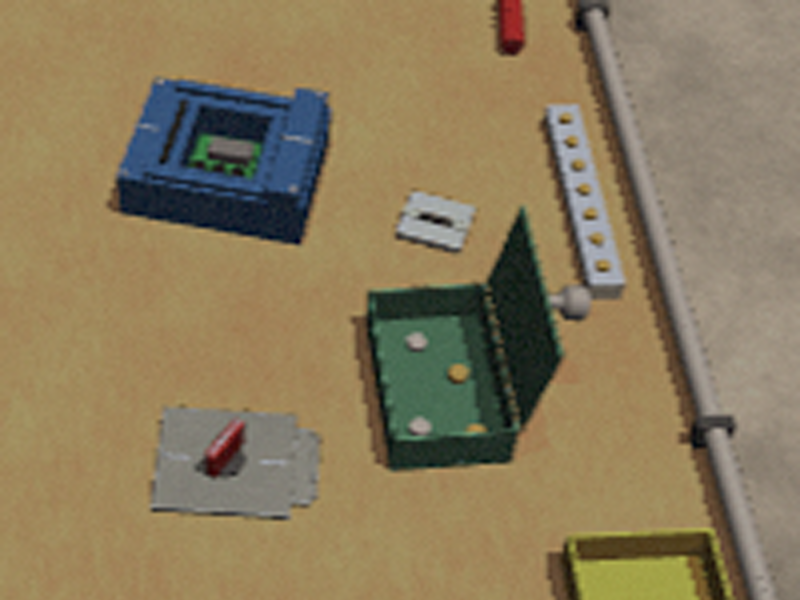

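```bash
python3 - <<'E'
from h import *
im,d,K,T=load("side0")
f=lambda u,v,z:ray([[u/4+190,v/4+130]],K,T,z)[0].round(3)
print("wingtop",f(226,440,.038),"panelcorners",[f(*p,.005) for p in((165,407),(297,413),(289,517),(152,508),(316,468))])
print("frame wall marks",f(299,138,.0675),f(147,127,.05),"corners",f(157,80,.05),f(120,180,.05),f(300,88,.0675),f(298,197,.0675))
from plant import *
from scipy.spatial.transform import Rotation as R
o=observe();print(o['time_s'],R.from_euler('xyz',o['tcp_rot']).as_matrix().round(3))
Rt=R.from_euler('xyz',o['tcp_rot']).as_matrix()
Tw=get_calibration('wrist')['world_from_camera']
print(Rt.T@(Tw[:3,3]-o['eef_pos']),(Rt.T@Tw[:3,:3]).round(3))
E
```

```text
wingtop [ 0.563 -0.205  0.038] panelcorners [array([ 0.514, -0.149,  0.005]), array([ 0.622, -0.161,  0.005]), array([ 0.609, -0.257,  0.005]), array([ 0.503, -0.243,  0.005]), array([ 0.634, -0.214,  0.005])]
frame wall marks [0.641 0.09  0.068] [0.504 0.128 0.05 ] corners [0.514 0.189 0.05 ] [0.48  0.064 0.05 ] [0.646 0.154 0.068] [0.635 0.02  0.068]
0.15 [[-0.001  0.375  0.927]
 [-0.001  0.927 -0.375]
 [-1.    -0.002 -0.   ]]
[-0.14287547 -0.00138104 -0.08166414] [[-0.001 -0.316  0.949]
 [ 1.     0.001  0.001]
 [-0.001  0.949  0.316]]
```

```bash
cat >> h.py <<'E'
from plant import *
from scipy.spatial.transform import Rotation as Rn
def ori(phi_deg,tilt=None):
    p=np.radians(phi_deg);s,c=np.sin(p),np.cos(p)
    M=np.array([[0,-s,c],[0,c,s],[-1,0,0]])
    return list(Rn.from_matrix(M).as_euler('xyz'))
def snap(n,cam="wrist"):
    c=get_calibration(cam);im,d=get_image(cam)
    cv2.imwrite(f"pics/{n}.png",im[:,:,::-1])
    np.savez(f"pics/{n}.npz",im=im,d=d,K=c["intrinsics"],T=c["world_from_camera"])
E
python3 - <<'E'
from h import *
movep([.565,.11,.21],ori(-130));hold(.2);snap("fr1");print(observe()['time_s'])
movep([.56,-.205,.18],ori(-125));hold(.2);snap("pa1");o=observe();print(o['time_s'],o['q'],o['ft_force'],o['eef_pos'])
E
```

```text
2.4667
3.925 [-4.81187290e-01  1.92828614e-01  1.65652311e+00  1.02640899e-04
  1.29194000e+00  1.27924473e-01] [ 0.08324203  0.19484764 -0.05098796] [ 0.56042323 -0.20390281  0.18019186]<sys>:0: UserWarning: Gimbal lock detected. Setting third angle to zero since it is not possible to uniquely determine all angles.
```

View pics/fr1.png

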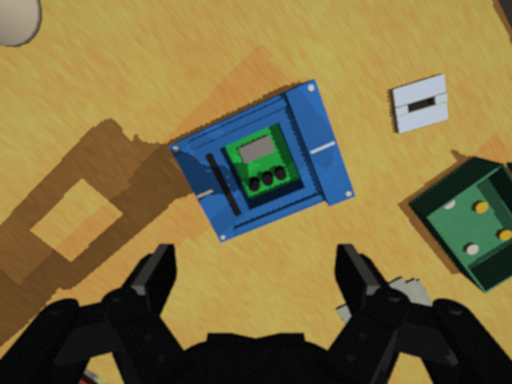

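View pics/pa1.png

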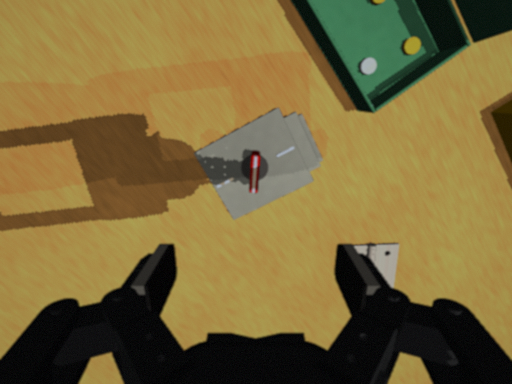

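The frame view shows the near mark at about (205,193), the wall mark at (322,147), corner screws, and the gasket at (222,183). The panel view shows the wing at (255,171), the panel slot marks, and the tongue towards (310,140). Zooming both for precision.

```bash
python3 - <<'E'
from h import *
im,*_=load("fr1");cv2.imwrite("pics/fr1z.png",cv2.resize(im[75:245,165:360],None,fx=4,fy=3.5,interpolation=cv2.INTER_CUBIC)[:,:,::-1])
im,*_=load("pa1");cv2.imwrite("pics/pa1z.png",cv2.resize(im[100:225,190:330],None,fx=4.8,fy=4.8,interpolation=cv2.INTER_CUBIC)[:,:,::-1])
for n in("fr1","pa1"):
    im,d,K,T=load(n);hsv=cv2.cvtColor(im,cv2.COLOR_RGB2HSV)
    m=cv2.inRange(hsv,(0,0,170),(180,75,255))
    k,l,s,c=cv2.connectedComponentsWithStats(m)
    P=cloud(d,K,T)
    for i in range(1,k):
        if s[i,4]>3 and 160<c[i][0]<360 and 70<c[i][1]<245: print(n,s[i],c[i].round(2),np.nanmedian(P[l==i],0).round(4))
    m=cv2.inRange(hsv,(0,140,90),(7,255,255))|cv2.inRange(hsv,(172,140,90),(180,255,255))
    k,l,s,c=cv2.connectedComponentsWithStats(m)
    for i in range(1,k):
        if s[i,4]>10: print(n,"red",s[i],c[i].round(2),np.nanmin(P[l==i],0).round(4),np.nanmax(P[l==i],0).round(4))
E
```

```text
fr1 [308  85   6   6  30] [310.63  87.37] [0.6635 0.1455 0.0685]
fr1 [311 141  24  12  85] [322.48 146.86] [0.6389 0.0912 0.0683]
fr1 [347 192   4   4  13] [348.46 193.15] [0.631  0.032  0.0685]
fr1 [221 236   3   3   7] [222.29 237.  ] [0.4823 0.0748 0.051 ]
fr1 red [ 79 380   7   4  16] [ 81.75 382.12] [0.0944 0.005  0.0103] [0.1017 0.0147 0.0131]
pa1 [277 147  17   9  29] [285.86 150.97] [ 0.6022 -0.2056  0.0059]
pa1 [254 157   3  10  18] [254.94 161.33] [ 0.5706 -0.1889  0.0389]
pa1 [225 181   4   2   6] [226.5 181.5] [ 0.5238 -0.196   0.0062]
pa1 [217 185   4   2   6] [218.5 185.5] [ 0.5131 -0.1945  0.0063]
pa1 red [250 155   4  20  40] [251.62 162.93] [ 0.5581 -0.199   0.0071] [ 0.5722 -0.1824  0.0392]
pa1 red [257 155   4  12  31] [258.74 159.94] [ 0.5699 -0.1961  0.035 ] [ 0.5773 -0.1853  0.0394]
pa1 red [250 180   2  12  12] [250.67 185.5 ] [ 0.5467 -0.2134  0.0374] [ 0.5548 -0.2038  0.0391]
```

View pics/fr1z.png

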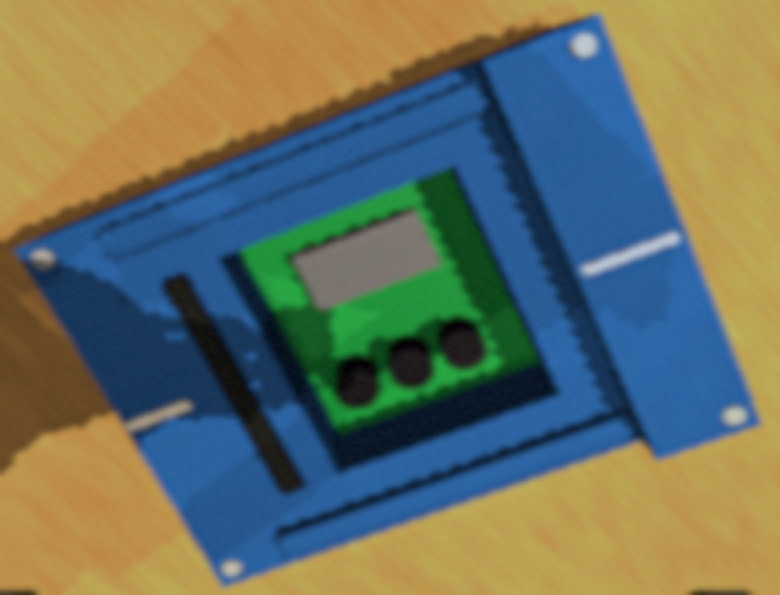

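View pics/pa1z.png

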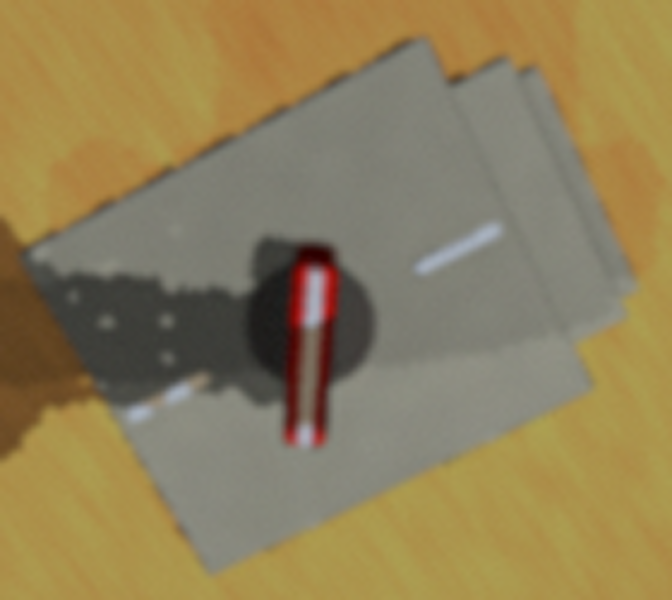

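```bash
cat > fit.py <<'E'
from h import *
def fit(M,W):
    M=np.array(M,float);W=np.array(W)[:,:2];a=M.mean(0);b=W.mean(0)
    H=(M-a).T@(W-b);th=np.arctan2(H[0,1]-H[1,0],H[0,0]+H[1,1])
    R=np.array([[np.cos(th),-np.sin(th)],[np.sin(th),np.cos(th)]])
    t=b-R@a;return t,th,(M@R.T+t-W)*1e3
E
python3 - <<'E'
from fit import *
im,d,K,T=load("fr1")
g=lambda x,y:((x+.5)/4-.5+165,(y+.5)/3.5-.5+75)
A=[((-80,65),(18,245),.05),((-80,-65),(223,583),.05),((86,65),(602,15),.0675),((86,-65),(760,425),.0675),((56,65),(480,62),.0675),((56,-65),(655,460),.0675)]
W=[ray([g(*p)],K,T,z)[0] for m,p,z in A]
t,th,r=fit([np.array(m)/1e3 for m,_,_ in A],W);print("frame",t,np.degrees(th));print(r.round(1))
for a,b,z in(((131,428),(190,405),.05),((584,271),(679,238),.0675)):
    Q=np.array([ray([g(*p)],K,T,z)[0][:2] for p in(a,b)])-t
    print("marks in frame",(Q@np.array([[np.cos(th),-np.sin(th)],[np.sin(th),np.cos(th)]])*1e3).round(1))
im,d,K,T=load("pa1")
g=lambda x,y:((x+.5)/4.8-.5+190,(y+.5)/4.8-.5+100)
A=[((55,48),(425,38)),((-55,48),(20,252)),((-55,-48),(213,573)),((55,-48),(592,385)),((75,30),(538,66)),((75,-30),(633,285))]
W=[ray([g(*p)],K,T,.005)[0] for m,p in A]
t,th,r=fit([np.array(m)/1e3 for m,_ in A],W);print("panel",t,np.degrees(th));print(r.round(1))
w=np.array([ray([g(*p)],K,T,.038)[0] for p in((318,255),(303,440))])
e=w[0]-w[1];print("wing",w,np.linalg.norm(e),w.mean(0),np.degrees(np.arctan2(e[1],e[0])))
E
```

```text
frame [0.57054115 0.11108787] -16.414785116758335
[[-0.8  0.6]
 [-0.9 -0.2]
 [ 0.   0.4]
 [ 0.2 -0. ]
 [ 1.2 -0.3]
 [ 0.3 -0.3]]
marks in frame [[-78.6  -1.7]
 [-59.3  -1.3]]
marks in frame [[58.1 -0.2]
 [83.8 -0.7]]
panel [ 0.56139387 -0.20004194] -7.1009057636869715
[[ 0.7  1.3]
 [-1.1  0.4]
 [-1.2 -0.1]
 [ 0.2 -1. ]
 [ 0.3  1. ]
 [ 1.  -1.6]]
wing [[ 0.57592488 -0.18253946  0.038     ]
 [ 0.54904426 -0.21528012  0.038     ]] 0.042361762307000686 [ 0.56248457 -0.19890979  0.038     ] 50.613437503413635
```

Both fits agree with the given sizes to about 1 mm. The wing is at 57.7° to the panel (1.01 rad, in range). Next I'll grasp and carry the panel to above the pre-insert pose, then look.

```bash
python3 - <<'E' 2>/dev/null
from h import *
W=np.array([.5620,-.1995]);phi=-129.4
movep([*W,.06],ori(phi))
print(move_l([*W,.011],feed=.1,max_force=8))
gripper_to(0.006,f_grip=90);o=observe();print(o['time_s'],o['opening'],o['eef_pos'],o['ft_force'])
move_l([*W,.1],feed=.15);o=observe();print(o['time_s'],o['opening'],o['ft_force'],o['torque'])
th=np.radians(-16.4);F=np.array([.5705,.1111]);R=np.array([[np.cos(th),-np.sin(th)],[np.sin(th),np.cos(th)]])
p=F+R@[-.034,-.0005]
move_l([*p,.1],feed=.2,rotation=ori(phi-9.3));hold(.2);snap("pre1");o=observe();print(o['time_s'],o['opening'],o['ft_force'],o['torque'],o['eef_pos'])
E
```

```text
False
5.8 0.008472778246132457 [ 0.56220785 -0.19961025  0.01135781] [-1.04560628  0.1963416   3.92799231]
6.5417 0.008014330405911601 [ 0.43224917 -0.33013437 -4.50615088] [-0.04245651  0.07882654  0.00946524]
8.5417 0.00839053809007927 [-0.89536745 -0.75909094 -3.3843696 ] [-0.08836556  0.01158293 -0.01424741] [0.53786197 0.11968092 0.10001293]
```

View pics/pre1.png

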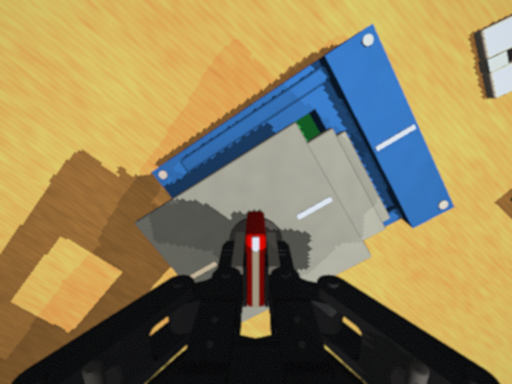

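The panel is held above the frame, tongue towards the wall at (360,180). The wall mark is at (396,137) and the panel mark at (315,208). Refining the relative pose from this view.

```bash
python3 - <<'E'
from h import *
im,d,K,T=load("pre1");cv2.imwrite("pics/pre1z.png",cv2.resize(im[20:290,130:460],None,fx=2.4,fy=2.2,interpolation=cv2.INTER_CUBIC)[:,:,::-1])
P=cloud(d,K,T)
for u,v in((300,150),(180,210),(260,180),(350,245),(340,170),(330,210)): print(P[v,u].round(4))
E
```

```text
[0.5941 0.136  0.0923]
[0.5227 0.1643 0.0933]
[0.5673 0.1415 0.0942]
[0.5727 0.0733 0.0941]
[0.6008 0.1124 0.0948]
[0.5805 0.0985 0.0932]
```

View pics/pre1z.png

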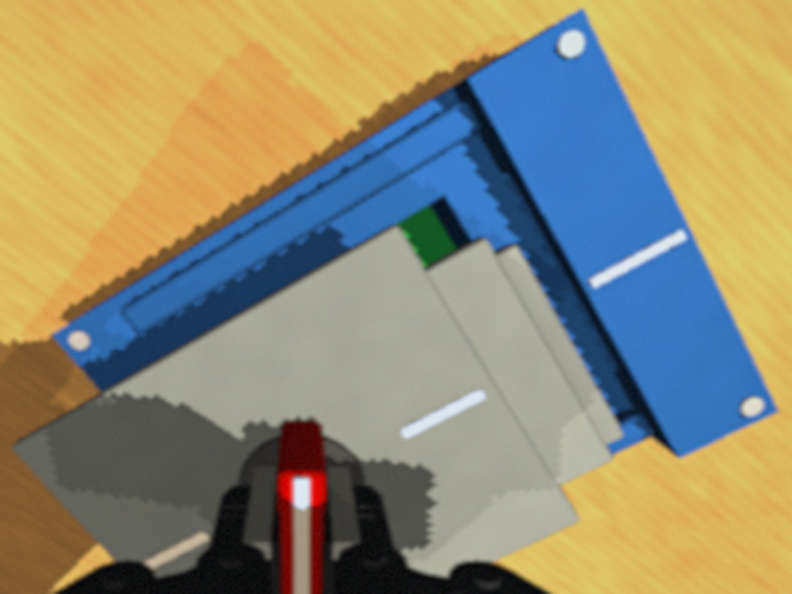

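```bash
python3 - <<'E'
from fit import *
im,d,K,T=load("pre1")
g=lambda x,y:((x+.5)/2.4-.5+130,(y+.5)/2.2-.5+20)
rot=lambda th:np.array([[np.cos(th),-np.sin(th)],[np.sin(th),np.cos(th)]])
A=[((86,65),(584,9)),((86,-65),(777,412)),((56,65),(467,80)),((56,-65),(680,457))]
t,th,r=fit([np.array(m)/1e3 for m,_ in A],[ray([g(*p)],K,T,.0675)[0] for _,p in A]);print("frame",t,np.degrees(th),r.round(1).tolist())
Q=np.array([ray([g(*p)],K,T,.0675)[0][:2] for p in((593,284),(685,236))])-t;print("wall mark",(Q@rot(th)*1e3).round(1))
Q=np.array([ray([g(*p)],K,T,.05)[0][:2] for p in((79,340),)])-t;print("near screw",(Q@rot(th)*1e3).round(1))
# panel plane from depth
P=cloud(d,K,T);hsv=cv2.cvtColor(im,cv2.COLOR_RGB2HSV)
X=P.reshape(-1,3);m=(X[:,2]>.08)&(X[:,2]<.105)&(hsv.reshape(-1,3)[:,1]<70);m&=(np.abs(X[:,0]-.55)<.09)
c,*_=np.linalg.lstsq(np.c_[X[m,:2]-[.538,.1197],np.ones(m.sum())],X[m,2],rcond=None);print("plane",c,m.sum())
for z in(.094,):
    A=[((55,48),(400,226)),((-55,48),(14,443)),((55,-48),(579,520)),((75,30),(517,246)),((75,-30),(621,438))]
    t2,th2,r=fit([np.array(m)/1e3 for m,_ in A],[ray([g(*p)],K,T,z)[0] for _,p in A]);print("panel",z,t2,np.degrees(th2),r.round(1).tolist())
    Q=np.array([ray([g(*p)],K,T,z)[0][:2] for p in((404,434),(484,394))])-t2;print("pmark",(Q@rot(th2)*1e3).round(1))
    print("panel in frame",(t2-t)@rot(th)*1e3,np.degrees(th2-th), "panel minus tcp in frame",(t2-observe()['eef_pos'][:2])@rot(th)*1e3)
E
```

```text
frame [0.57010946 0.1104787 ] -16.03205156723971 [[-0.1, 0.4], [0.4, -0.1], [0.3, -0.0], [-0.6, -0.2]]
wall mark [[58.5 -0.4]
 [84.2 -0.8]]
near screw [[-74.4  59.2]]
plane [-0.00240956 -0.00012948  0.09395691] 22852
panel 0.094 [0.53711832 0.11886313] -17.07257187962266 [[0.4, 0.6], [-1.4, 1.1], [-0.3, -1.0], [0.6, 0.2], [0.7, -0.9]]
pmark [[29.5 -0.5]
 [51.2 -0.5]]
panel in frame [-34.02360496  -1.05299215] -1.0405203123829525 panel minus tcp in frame [-0.48887848 -0.99136131]
```

Panel is level; it needs about +1° of yaw and +0.8 mm in y. I'll correct that, lower it and slide in under force guard.

```bash
python3 - <<'E' 2>/dev/null
from h import *
th=np.radians(-16.1);ux=np.array([np.cos(th),np.sin(th)]);uy=np.array([-ux[1],ux[0]])
o=observe();p=np.array(o['eef_pos'][:2])+uy*.0009;phi=-137.8
move_l([*p,.075],feed=.1,rotation=ori(phi))
r=move_l([*p,.0630],feed=.03,max_force=15);o=observe();print(r,o['time_s'],o['eef_pos'],o['ft_force'])
for k in(.016,.024,.032):
    r=move_l([*(p+ux*k),.0630],feed=.04,max_force=14);o=observe();e=np.array(o['eef_pos'][:2])-p
    print(k,r,o['time_s'],(e@ux*1e3).round(2),(e@uy*1e3).round(2),o['eef_pos'][2],'f',np.array(o['ft_force'])[:2]@ux,np.array(o['ft_force'])[:2]@uy,o['ft_force'][2],np.round(o['torque'],2))
    if r:break
snap("ins1");snap("ins1s","side")
E
```

```text
False 9.4917 [0.53864353 0.12060809 0.06355842] [ 0.6744895   0.83948024 -0.07059351]
0.016 False 10.0417 17.1 -0.05 0.06328877509955935 f 1.845186811633148 -0.5031416039593524 0.8431731700946605 [-0.13 -0.19 -0.01]
0.024 False 10.3917 24.49 -0.06 0.06306534090211036 f -0.001356138907251725 -1.0766572859990886 0.29486043227786374 [-0.04  0.16  0.03]
0.032 False 10.7417 32.69 -0.02 0.06313026362484545 f -0.1619417357044552 -0.6118576656414645 1.3526727310695796 [-0.02  0.13  0.01]
```

View pics/ins1.png

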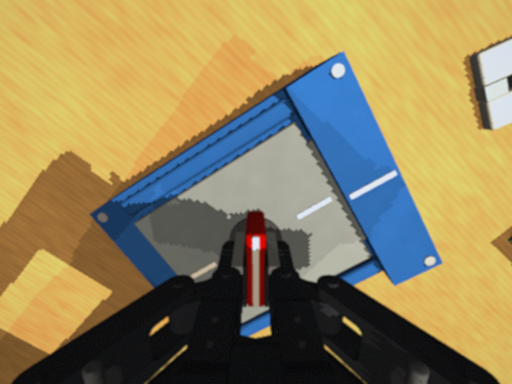

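The tongue went in with no lateral force, and the panel and wall marks line up at (314,208) and (373,186). Pushing home until it butts.

```bash
python3 - <<'E' 2>/dev/null
from h import *
th=np.radians(-16.1);ux=np.array([np.cos(th),np.sin(th)]);uy=np.array([-ux[1],ux[0]])
p=np.array([0.53864353,0.12060809])
r=move_l([*(p+ux*.042),.0630],feed=.03,max_force=15);o=observe();e=np.array(o['eef_pos'][:2])-p
f=np.array(o['ft_force']);print(r,o['time_s'],e@ux*1e3,e@uy*1e3,o['eef_pos'][2],f[:2]@ux,f[:2]@uy,f[2],np.round(o['torque'],2))
snap("ins2")
im,*_=load("ins2");cv2.imwrite("pics/ins2z.png",cv2.resize(im[40:290,80:460],None,fx=2.1,fy=2.1,interpolation=cv2.INTER_CUBIC)[:,:,::-1])
E
```

```text
True 11.1333 34.608919033136054 0.06098461297951441 0.06203999277365832 -0.36047111448701363 -0.13898050799773923 4.0102832783287585 [ 0.05  0.18 -0.05]
```

View pics/ins2z.png

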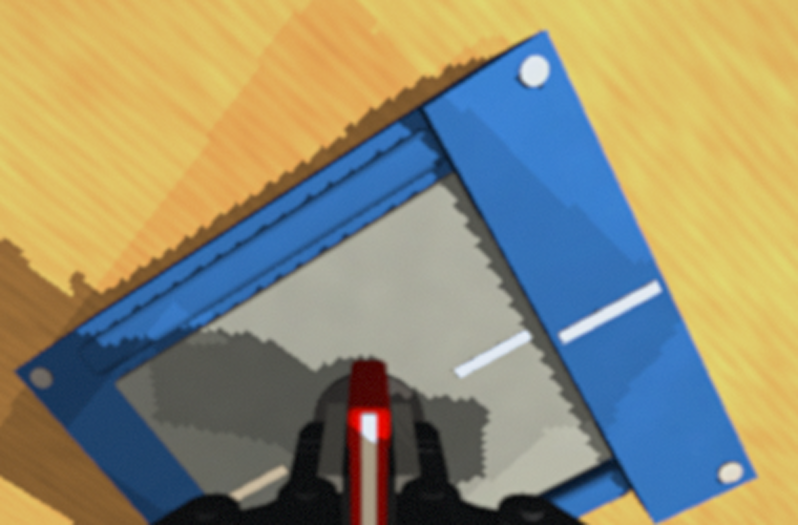

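```bash
python3 - <<'E' 2>/dev/null
from h import *
th=np.radians(-16.1);ux=np.array([np.cos(th),np.sin(th)]);uy=np.array([-ux[1],ux[0]])
p=np.array([0.53864353,0.12060809])
for k in(.0349,.0353,.0357,.0361,.0365,.0369):
    move_l([*(p+ux*k),.0625],feed=.02);hold(.1);o=observe();e=np.array(o['eef_pos'][:2])-p
    f=np.array(o['ft_force']);print(k,o['time_s'],e@ux*1e3,e@uy*1e3,o['eef_pos'][2],f[:2]@ux,f[:2]@uy,f[2],np.round(o['torque'],2))
    if abs(f[:2]@ux)>12:break
E
```

```text
0.0349 11.5333 34.686998826613404 0.07442853687218177 0.06240863205654682 -2.1110891310041127 0.23706245872578924 1.5029510238140145 [ 0.22  0.46 -0.08]
0.0353 11.8833 34.74404158022548 0.028746595167397637 0.06233984863835808 -5.245407546330029 0.1657667887114589 3.685077445943102 [ 0.41  0.88 -0.1 ]
0.0357 12.2333 34.782684080203786 0.038493584851324175 0.06228380430632906 -6.286592590274099 1.1184663327713193 5.004997983499705 [ 0.43  1.07 -0.04]
0.0361 12.5833 34.78753837735504 0.035070472150013424 0.062230964027521526 -8.499432451959759 1.3866500392438912 5.285110965736659 [ 0.52  1.26 -0.03]
0.0365 12.9333 34.82982148287954 0.027501153489539742 0.0621866959783032 -9.850233095690877 0.6532286388489101 5.5946320712787045 [ 0.58  1.45 -0.01]
0.0369 13.2833 34.816319952468966 0.05077029316913166 0.06212282904185712 -10.014913560474913 -0.26549262254718853 7.123930751666638 [ 0.53  1.65 -0.07]
```

Panel is firmly home: 10 N of push with only 0.1 mm of further travel. Now turning the wing clockwise by about 58°, then checking.

```bash
python3 - <<'E' 2>/dev/null
from h import *
th=np.radians(-16.1);ux=np.array([np.cos(th),np.sin(th)]);uy=np.array([-ux[1],ux[0]])
p=np.array([0.53864353,0.12060809])
def rep(k):
    o=observe();e=np.array(o['eef_pos'][:2])-p;f=np.array(o['ft_force']);M=Rn.from_euler('xyz',o['tcp_rot']).as_matrix()
    print(k,round(o['time_s'],2),(e@ux*1e3).round(2),(e@uy*1e3).round(2),o['eef_pos'][2].round(4),'f',(f[:2]@ux).round(1),(f[:2]@uy).round(1),f[2].round(1),np.round(o['torque'],2),'wing',np.degrees(np.arctan2(M[1,2],M[0,2]))+180,o['q'][5].round(3))
for ph in(-138.8,-150,-165,-180,-190,-196.1):
    move_l([*(p+ux*.0353),.0628],feed=.15,rotation=ori(ph));rep(ph)
hold(.3);rep('end');snap("turn1");snap("turn1s","scene")
im,*_=load("turn1");cv2.imwrite("pics/turn1z.png",cv2.resize(im[0:300,80:460],None,fx=2.,fy=2.,interpolation=cv2.INTER_CUBIC)[:,:,::-1])
E
```

```text
-138.8 13.53 34.72 0.01 0.0625 f -4.4 0.3 1.0 [0.47 0.96 0.01] wing 41.225438247205574 0.907
-150 13.88 34.74 -0.03 0.0624 f -6.0 1.4 2.1 [ 0.49  1.03 -0.07] wing 29.9909846534388 1.103
-165 14.28 34.75 -0.01 0.0625 f -5.0 0.6 2.1 [ 0.46  1.   -0.03] wing 14.995588085276012 1.365
-180 14.69 34.75 -0.03 0.0625 f -5.2 1.7 1.6 [ 0.44  0.98 -0.03] wing 359.99378283413034 1.627
-190 15.02 34.73 -0.03 0.0624 f -5.2 1.1 2.8 [ 0.48  1.03 -0.06] wing 349.98949119243355 1.801
-196.1 15.28 34.75 -0.08 0.0624 f -5.0 1.3 2.8 [ 0.49  0.98 -0.08] wing 343.8810661588685 1.908
end 15.57 34.75 -0.07 0.0625 f -4.8 1.1 2.4 [ 0.49  1.03 -0.05] wing 343.907484723983 1.907
```

View pics/turn1z.png

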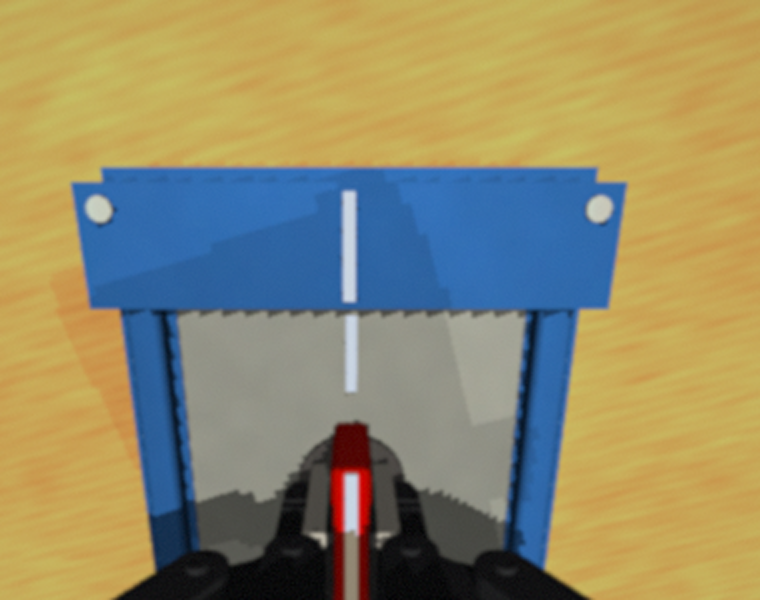

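The wing line, panel mark and wall mark are collinear at column ~350, and the plate butts the wall. Now pressing down in steps.

```bash
python3 - <<'E' 2>/dev/null
from h import *
th=np.radians(-16.1);ux=np.array([np.cos(th),np.sin(th)]);uy=np.array([-ux[1],ux[0]])
p=np.array([0.53864353,0.12060809])
for z in np.arange(.0622,.052,-.0006):
    move_l([*(p+ux*.0351),z],feed=.02);hold(.05);o=observe();e=np.array(o['eef_pos'][:2])-p;f=np.array(o['ft_force'])
    print(z.round(4),round(o['time_s'],2),(e@ux*1e3).round(2),(e@uy*1e3).round(2),o['eef_pos'][2].round(5),'f',(f[:2]@ux).round(1),(f[:2]@uy).round(1),f[2].round(1),np.round(o['torque'],2),o['opening'].round(4))
    if f[2]>22:break
hold(.3);print(observe()['ft_force'],observe()['time_s'])
snap("pr1");snap("pr1s","side")
im,d,K,T=load("pr1");cv2.imwrite("pics/pr1z.png",cv2.resize(im[0:300,80:460],None,fx=2.,fy=2.,interpolation=cv2.INTER_CUBIC)[:,:,::-1])
im,*_=load("pr1s");cv2.imwrite("pics/pr1sz.png",cv2.resize(im[100:220,190:340],None,fx=5,fy=5,interpolation=cv2.INTER_CUBIC)[:,:,::-1])
E
python3 - <<'E' 2>&1 | grep -v Warn | tail -40
from h import *
th=np.radians(-16.1);ux=np.array([np.cos(th),np.sin(th)]);uy=np.array([-ux[1],ux[0]])
p=np.array([0.53864353,0.12060809])
o=observe();print(o['time_s'],o['eef_pos'],o['ft_force'],o['q'])
for z in np.arange(.0622,.052,-.0006):
    move_l([float(v) for v in (*(p+ux*.0351),z)],feed=.02);hold(.05);o=observe();e=np.array(o['eef_pos'][:2])-p;f=np.array(o['ft_force'])
    print(z.round(4),round(o['time_s'],2),(e@ux*1e3).round(2),(e@uy*1e3).round(2),np.round(o['eef_pos'][2],5),'f',(f[:2]@ux).round(1),(f[:2]@uy).round(1),f[2].round(1),np.round(o['torque'],2),round(float(o['opening']),4))
    if f[2]>22:break
hold(.3);print(observe()['ft_force'],observe()['time_s'])
snap("pr1");snap("pr1s","side")
im,d,K,T=load("pr1");cv2.imwrite("pics/pr1z.png",cv2.resize(im[0:300,80:460],None,fx=2.,fy=2.,interpolation=cv2.INTER_CUBIC)[:,:,::-1])
im,*_=load("pr1s");cv2.imwrite("pics/pr1sz.png",cv2.resize(im[100:220,190:340],None,fx=5,fy=5,interpolation=cv2.INTER_CUBIC)[:,:,::-1])
E
```

```text
15.975 [0.57198148 0.11095948 0.06205542] [-5.25906658  2.34598055  2.65822859] [5.61262103e-02 3.00893974e-01 1.76921270e+00 3.35636354e-04
 1.07275911e+00 1.90755104e+00]
0.0622 16.27 34.74 -0.03 0.06209 f -4.9 0.8 3.8 [ 0.43  1.05 -0.1 ] 0.0083
0.0616 16.57 34.73 -0.03 0.06167 f -6.4 0.7 4.5 [0.42 1.12 0.  ] 0.0081
0.061 16.88 34.71 -0.02 0.06142 f -7.3 -0.2 6.6 [0.34 1.26 0.02] 0.0085
0.0604 17.18 34.69 -0.0 0.06129 f -10.0 -0.5 10.0 [ 0.35  1.6  -0.07] 0.008
0.0598 17.48 34.7 -0.01 0.06126 f -10.8 -1.7 14.4 [ 0.34  1.91 -0.02] 0.0086
0.0592 17.77 34.77 0.02 0.06124 f -13.3 -1.6 17.7 [0.28 2.21 0.01] 0.0087
0.0586 18.07 34.78 0.03 0.06119 f -14.8 -2.4 22.5 [0.2  2.61 0.  ] 0.0081
[-14.99594263   0.93952527  22.61238302] 18.375
```

It has bottomed (z steady at 61.2 mm), but the forward push has crept up to 15 N. I'll ease that off, then check flatness.

```bash
python3 - <<'E' 2>&1 | grep -v Warn | tail -40
from h import *
th=np.radians(-16.1);ux=np.array([np.cos(th),np.sin(th)]);uy=np.array([-ux[1],ux[0]])
p=np.array([0.53864353,0.12060809])
for k in(.0345,.034,.0335,.033,.0325,.032):
    move_l([float(v) for v in (*(p+ux*k),.0586)],feed=.02);hold(.1);o=observe();e=np.array(o['eef_pos'][:2])-p;f=np.array(o['ft_force'])
    print(k,round(o['time_s'],2),(e@ux*1e3).round(2),(e@uy*1e3).round(2),np.round(o['eef_pos'][2],5),'f',(f[:2]@ux).round(1),(f[:2]@uy).round(1),f[2].round(1),np.round(o['torque'],2))
    if f[:2]@ux>-5:break
snap("pr1");snap("pr1s","side")
im,d,K,T=load("pr1");cv2.imwrite("pics/pr1z.png",cv2.resize(im[0:300,80:460],None,fx=2.,fy=2.,interpolation=cv2.INTER_CUBIC)[:,:,::-1])
P=cloud(d,K,T);e=P[...,:2]-[.5703,.1108];X=e@ux*1e3;Y=e@uy*1e3
hsv=cv2.cvtColor(im,cv2.COLOR_RGB2HSV)
m=(hsv[...,1]<80)&(P[...,2]>.045)&(P[...,2]<.065)&(X>-50)&(X<52)&(abs(Y)<45)
c,*_=np.linalg.lstsq(np.c_[X[m],Y[m],np.ones(m.sum())],P[...,2][m]*1e3,rcond=None);print("plane mm (per mm)",c,m.sum(),X[m].min())
w=(X>60)&(X<82)&(abs(Y)<50);print("wall top",np.nanmedian(P[...,2][w]))
im,*_=load("pr1s");cv2.imwrite("pics/pr1sz.png",cv2.resize(im[100:220,190:340],None,fx=5,fy=5,interpolation=cv2.INTER_CUBIC)[:,:,::-1])
E
```

```text
0.0345 18.82 34.74 0.01 0.0612 f -12.1 -3.1 20.6 [0.15 2.27 0.03]
0.034 19.18 34.74 0.03 0.06125 f -11.3 -2.2 18.6 [ 0.09  1.95 -0.  ]
0.0335 19.52 34.7 0.01 0.06124 f -8.6 -2.8 17.5 [-0.03  1.65 -0.07]
0.033 19.88 34.67 0.02 0.06125 f -7.3 -3.2 16.1 [-0.01  1.44 -0.02]
0.0325 20.23 34.65 0.04 0.06127 f -4.9 -2.4 13.9 [-0.11  1.12 -0.03]
plane mm (per mm) [-1.42934994e-03  1.09290755e-03  5.54476415e+01] 15136 -49.93915172282802
wall top 0.06786000231916561
```

View pics/pr1z.png

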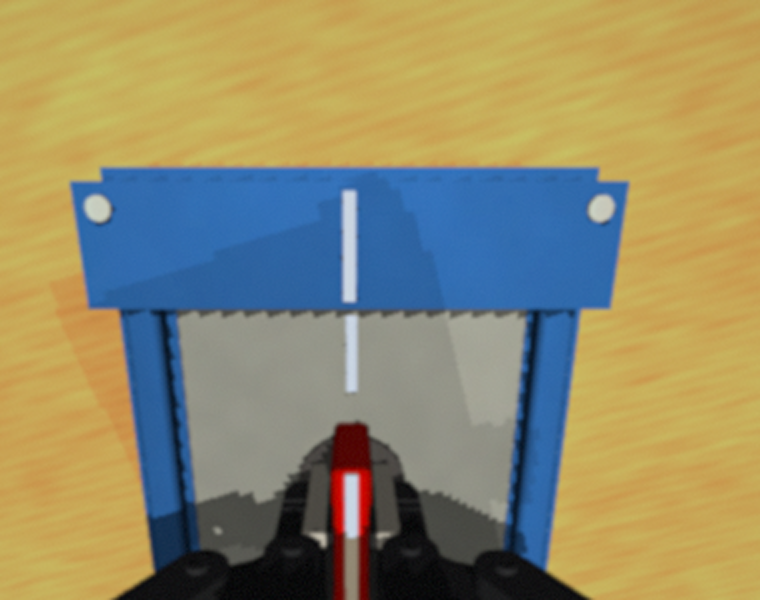

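View pics/pr1sz.png

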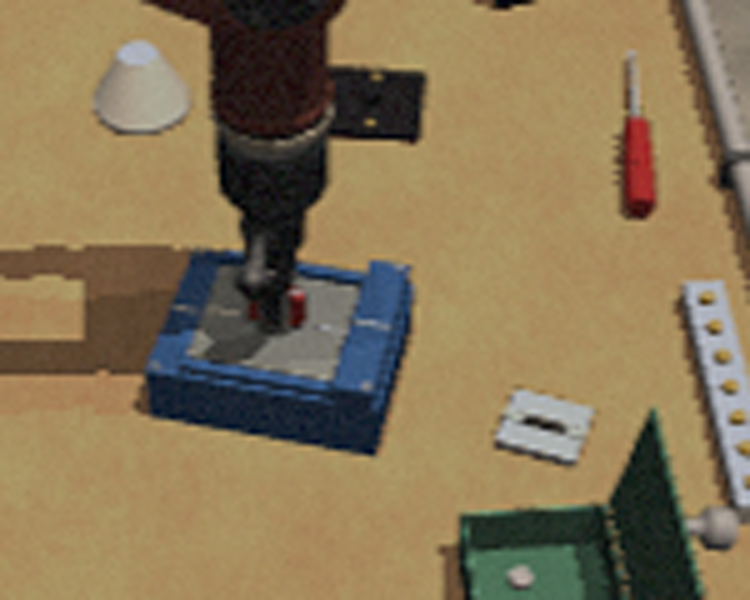

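The panel is flat: top at 55.4 mm raw, about 55.0 after the wall-top bias, with a slope of 0.15 mm across its length. Marks and wing are collinear, and it is still home. Restoring about 20 N down and handing in.

```bash
python3 - <<'E' 2>&1 | grep -v Warn | tail -40
from h import *
th=np.radians(-16.1);ux=np.array([np.cos(th),np.sin(th)]);uy=np.array([-ux[1],ux[0]])
p=np.array([0.53864353,0.12060809])
for z,k in((.0578,.0322),(.0572,.0320)):
    move_l([float(v) for v in (*(p+ux*k),z)],feed=.02);hold(.2);o=observe();e=np.array(o['eef_pos'][:2])-p;f=np.array(o['ft_force'])
    print(k,round(o['time_s'],2),(e@ux*1e3).round(2),(e@uy*1e3).round(2),np.round(o['eef_pos'][2],5),'f',(f[:2]@ux).round(1),(f[:2]@uy).round(1),f[2].round(1),np.round(o['torque'],2))
    if f[2]>18:break
snap("fin");im,d,K,T=load("fin")
hsv=cv2.cvtColor(im,cv2.COLOR_RGB2HSV);m=cv2.inRange(hsv,(0,0,185),(180,60,255))
k,l,s,c=cv2.connectedComponentsWithStats(m)
for i in range(1,k):
    if s[i,4]>20 and 230<c[i][0]<280:
        v,u=np.nonzero(l==i);zz=.0675 if c[i][1]<152 else (.055 if c[i][1]<205 else .088)
        W=ray(np.c_[u,v],K,T,zz)[:,:2];_,_,V=np.linalg.svd(W-W.mean(0),full_matrices=False)
        print(s[i],c[i].round(1),"yaw",np.degrees(np.arctan(V[0,1]/V[0,0])).round(2),"y in frame mm",((W.mean(0)-[.5703,.1108])@uy*1e3).round(2))
E
```

```text
0.0322 20.77 34.66 0.04 0.06123 f -6.3 -4.4 18.5 [-0.21  1.43  0.01]
[252  96   6  55 330] [254.5 123. ] yaw -16.07 y in frame mm -0.2
[253 158   6  38 227] [255.5 176.4] yaw -16.1 y in frame mm -0.73
[252 238   7  31 184] [255.5 252.7] yaw -15.8 y in frame mm -0.78
```

All three lines agree to within 0.3° and 0.6 mm, with 18.5 N down and steady. Handing in.

```bash
python3 - <<'E' 2>&1 | tail -3
from plant import *
o=observe();print(o['time_s'],o['ft_force'],o['eef_pos']);print(job_done())
E
```

```text
20.825 [-8.11083559 -1.31994935 18.83274442] [0.57193286 0.11101819 0.06121741]
the job is handed in; nothing more can be done
None
```

The panel is home in the frame's slot, the wing is turned to the marks, and I handed in at 20.8 s with the gripper still holding it pressed down. The hand-in reports no verdict.

I gripped the panel by its wing, lined it up over the frame by camera, slid the tongue in until the plate butted on the wall, then turned the wing about 58° clockwise and pressed down.

- **Fully home:** a 10 N forward push moved the panel only 0.1 mm further.
- **Alignment:** the wall mark, panel mark and wing line measured -16.07°, -16.10° and -15.8°, within about 0.6 mm of each other sideways.
- **Flat and squashed:** the panel top measured 55.4 mm (about 55.0 mm corrected). That fits the plate lying on the deck. Height varied only about 0.15 mm across the panel's length, and the press was 18.8 N down, above the stated 10 to 15 N. The gasket itself was out of sight, so its squash is inferred from these.
- **Not ideal:** a light forward push of about 7 N remained at hand-in. While I was pressing down it crept up to about 15 N, so I eased it off before the final press.
- **Other objects:** the arm made no intended contact with any of them. The last side view showed the cone, switch plate, bezel and tin in place; the hinge was outside that crop, so I did not re-check it.

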